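Find the loaded mill jar and shut it in the tumbler

TASK

One of the three identical porcelain jars in the wooden rack is loaded and clearly heavier; the other two are empty. Find the heavy one by feeling its weight, lower it gently into the open tilted holder of the tumbler until it sits fully home, and close the red hinged half over it until the edges meet. Leave both empty jars seated in their own pockets of the rack, and do not drop any jar or disturb the other pots and things on the table.

Things in the scene. Friction and masses are not known exactly. Their poses are not given: they have to be found in the camera images.
- jar_a: one of three look-alike closed porcelain jars, white: body 65 mm across, 110 mm long, square blue knob 32 x 32 x 40 mm on top (middle 130 mm above the origin). Origin: centre of the underside; z along the axis to the knob; x, y square to the knob's faces. Starts seated in a rack pocket, leaning 30 degrees to the rack's front. Only weight tells: empty 0.28 to 0.42 kg, loaded 0.70 to 0.85 kg
- jar_b: one of three look-alike closed porcelain jars, white: body 65 mm across, 110 mm long, square blue knob 32 x 32 x 40 mm on top (middle 130 mm above the origin). Origin: centre of the underside; z along the axis to the knob; x, y square to the knob's faces. Starts seated in a rack pocket, leaning 30 degrees to the rack's front. Only weight tells: empty 0.28 to 0.42 kg, loaded 0.70 to 0.85 kg
- jar_c: one of three look-alike closed porcelain jars, white: body 65 mm across, 110 mm long, square blue knob 32 x 32 x 40 mm on top (middle 130 mm above the origin). Origin: centre of the underside; z along the axis to the knob; x, y square to the knob's faces. Starts seated in a rack pocket, leaning 30 degrees to the rack's front. Only weight tells: empty 0.28 to 0.42 kg, loaded 0.70 to 0.85 kg
- rack: fixed wooden rack, three slick white plastic pockets side by side, 85 mm apart along its y, all leaning 30 degrees towards its -x (front). Each pocket: a floor plate square to the jar's axis and, on the jar's downhill (front) side, a 90 degree V of two plates 68 mm high; open uphill and at the top. Origin on the table under the rack
- mill: grey jar tumbler housing, 200 x 170 mm, that carries the tilted clamshell holder; origin on the table under it; its yaw is the holder's; fixed
- holder: fixed aluminium half of the clamshell, slick inside: a floor and a 90 degree V, 88 mm high, fitting the jar like a rack pocket. Origin: centre of the floor, where a seated jar's underside centre lies; z: the seated jar's axis, leaning 30 degrees towards the mill's -x; x uphill, y across. The jar rests on the floor and against the V on its -x side. Hinge line parallel to z at x = 0, y = +64 mm
- shell (a joint): angle (rad) of the red upper half of the clamshell about that hinge line: 0 closed, edges together; 1.6 fully open. It stays where it is left (about 2 N at the pin moves it). Opening turns it counterclockwise about the holder's +z
- shell_pin (a point): grip point on the red half's black handle: a round pin, 14 mm thick, parallel to the holder's z, whose top is 15 mm above this point; fingers may reach 30 mm below this point. With the half closed, the point is at (75, 0, 122) mm in the holder's frame; it moves on a circle about the hinge line
- can: bystander: blue drinks can, 62 mm across, 115 mm tall; origin at the centre of its underside
- bowl: bystander: cream bisque bowl, 110 mm across, 50 mm tall; origin at the centre of its underside
- cup: bystander: pinkish bisque cup, 76 mm across, 80 mm tall; origin at the centre of its underside
- wax: bystander: white lidded tub with a paper label, 76 mm across, 75 mm tall; origin at the centre of its underside
- brush: bystander: brush about 180 mm long, lying flat; origin at the centre of its underside
- vase: bystander: grey vase, 110 mm across, 200 mm tall; origin at the centre of its underside
Mind the look-alikes: they are no part of the job. Leave any green look-alike of the jar_a alone.

How it is judged:
On the way, in this order (a step that is already met when the one before it is completed fails the run):
1. the loaded jar sits fully home in the holder while the red half is still open (more than 0.5 rad) (value of joint shell above 0.5 rad and ((x of jar_a in the frame of holder between -0.006 and 0.006 m and y of jar_a in the frame of holder between -0.006 and 0.006 m and z of jar_a in the frame of holder between -0.005 and 0.005 m and angle between the z axis of jar_a and the z axis of holder, either way round below 0.1 rad and contact force between jar_a and mill above 8.5 N) or (x of jar_b in the frame of holder between -0.006 and 0.006 m and y of jar_b in the frame of holder between -0.006 and 0.006 m and z of jar_b in the frame of holder between -0.005 and 0.005 m and angle between the z axis of jar_b and the z axis of holder, either way round below 0.1 rad and contact force between jar_b and mill above 8.5 N) or (x of jar_c in the frame of holder between -0.006 and 0.006 m and y of jar_c in the frame of holder between -0.006 and 0.006 m and z of jar_c in the frame of holder between -0.005 and 0.005 m and angle between the z axis of jar_c and the z axis of holder, either way round below 0.1 rad and contact force between jar_c and mill above 8.5 N))), for 0.1 s.
2. the red half is closed over it (within 0.05 rad) (value of joint shell below 0.05 rad), for 0.1 s.
At the end, for the whole second after the job is handed in: The loaded jar (bearing on the holder with over 8.5 N, floor and V added up; an empty one under 7) stands within 6 mm across, 5 mm in height and 0.1 rad of its seat; the red half is within 0.05 rad of closed; each empty jar is in the rack within 15 mm of its start; all at rest (((x of jar_a in the frame of holder between -0.006 and 0.006 m and y of jar_a in the frame of holder between -0.006 and 0.006 m and z of jar_a in the frame of holder between -0.005 and 0.005 m and angle between the z axis of jar_a and the z axis of holder, either way round below 0.1 rad and contact force between jar_a and mill above 8.5 N and distance of each of jar_b, jar_c from where it was at the start of the episode below 0.015 m and angle between the z axis of each of jar_b, jar_c and the z axis of holder, either way round below 0.5 rad and contact force between each of jar_b, jar_c and rack above 1 N) or (x of jar_b in the frame of holder between -0.006 and 0.006 m and y of jar_b in the frame of holder between -0.006 and 0.006 m and z of jar_b in the frame of holder between -0.005 and 0.005 m and angle between the z axis of jar_b and the z axis of holder, either way round below 0.1 rad and contact force between jar_b and mill above 8.5 N and distance of each of jar_a, jar_c from where it was at the start of the episode below 0.015 m and angle between the z axis of each of jar_a, jar_c and the z axis of holder, either way round below 0.5 rad and contact force between each of jar_a, jar_c and rack above 1 N) or (x of jar_c in the frame of holder between -0.006 and 0.006 m and y of jar_c in the frame of holder between -0.006 and 0.006 m and z of jar_c in the frame of holder between -0.005 and 0.005 m and angle between the z axis of jar_c and the z axis of holder, either way round below 0.1 rad and contact force between jar_c and mill above 8.5 N and distance of each of jar_a, jar_b from where it was at the start of the episode below 0.015 m and angle between the z axis of each of jar_a, jar_b and the z axis of holder, either way round below 0.5 rad and contact force between each of jar_a, jar_b and rack above 1 N)) and value of joint shell below 0.05 rad and linear speed of each of jar_a, jar_b, jar_c below 0.02 m/s); the robot touches nothing.
It fails at once if a bystander is moved by more than 30 mm (distance of any of can, bowl, cup, wax, brush, vase from where it was at the start of the episode above 0.03 m).
It fails at once if a jar falls on the table or over (height (world z) of any of jar_a, jar_b, jar_c below 0.03 m or angle between any of jar_a, jar_b, jar_c's own z axis and vertical above 1.2 rad).
It fails at once if a jar is dropped: it falls, out of the fingers, at more than 0.45 m/s (a fall of about 10 mm) ((linear speed of jar_a above 0.45 m/s and contact force between jar_a and the fingers below 0.1 N) or (linear speed of jar_b above 0.45 m/s and contact force between jar_b and the fingers below 0.1 N) or (linear speed of jar_c above 0.45 m/s and contact force between jar_c and the fingers below 0.1 N)).
It also fails if it takes over 72 s, if anything falls off the work surface, if the arm or the gripper's body presses on something with over 40 N, if the wrist force passes 120 N, or if a joint passes its speed limit or range.

ROBOT

A 6-joint arm with a two-finger parallel gripper is mounted at the origin on the work surface. World frame = base frame: x ahead of the robot, y to its left, z up, the work surface at z = 0. Lengths are in m, angles in rad, forces in N, time in s.
With the tool pointing down it reaches from about 0.35 to 0.85 m from the base axis. Payload 8.1 kg.
Tool frame: the origin (TCP) lies on the centre line of the jaws, within the pads' length; the fingertips stand 17 mm ahead of it and the grasp point (between the pads) lies 2 mm behind it; z points along the fingers, x is the direction in which the jaws open and shut, and the axes are right-handed (so a half turn about z gives the same grasp; the last joint's range is limited). The gripper opens to 85 mm and grips with 20 to 120 N. Pads are 22 mm wide; open, the fingers measure 114 mm over their backs; the gripper's body (76 mm by 85 mm) begins 54 mm behind the grasp point. The pads swing forward as they close: fully open they stand 13 mm farther back than shut.
Start: joints at [1.157, 0.13, 1.488, -0, 1.523, -0.085], TCP at [0.194, 0.568, 0.248] pointing down, gripper open.
Joint ranges: [-2.96, 2.96], [-0.89, 2.26], [0.02, 2.5], [-1.34, 4.48], [0, 2.73], [-2.66, 2.66]. Speed limits (rad/s): [2.39, 2.39, 2.79, 3.14, 3.14, 3.14].

INTERFACE

Orientations are given as a 3x3 rotation matrix whose columns are the frame's x, y, z axes.
In Python, from rig import robot gives the robot as it stands.
- The arm moves only by the tool drive_tool, never from a script. Its arguments are lists of equal length, an entry for each row: "slide": the shift along the tool's x, y, z in mm, a list of three; "dr": the turn, a rotation vector about the tool's x, y, z in degrees, a list of three; "gripper": the opening, from -1 (shut) to 1 (fully open). A call has 1 to 5 rows; each row shifts and turns the pose as measured when the row begins, along the tool's axes as they then stand; what a row does not reach is not made up. A row lasts 1/10 s, in which the tool goes at most 50 mm and 8.59 degrees, less where a joint would pass 70% of its speed; a pose out of reach is approached as far as the arm can. A call with a gripper value outside its range is refused whole. The fingers move at their own pace and stop on an object; the grip force is fixed at half the most. Time passes only in rows, so rows that do not move let the fingers close. It gives the time, the measured TCP pose, the force and the opening at its end, in the units of the state.
- robot.read_state(): the state, without advancing time (a new reading comes with each control period).
- robot.get_image(name): name is "scene" or "top" or "wrist"; returns a dict with "pixels" (400x640x3 uint8, red, green, blue), "depth" (400x640 float32, m along the optical axis (not along the pixel's ray), 0 where there is no reading), "mtx" (3x3 intrinsics, pixels), "view" (4x4, takes a point from world to camera coordinates). Camera axes: x right, y down, z forward; pixel columns grow to the right and rows downward; lengths in m; the calibration is good to about 2 mm. A picture is of the moment at which its call begins.
- robot.hand_in(): hands the job in, once; it reports no verdict.
The state is a dict: "t": time; "q": joint angles; "dq": joint speeds; "effort": joint torques, N m; "eef_pos": TCP position; "eef_rot": TCP orientation; "force": force on the tool from outside, world axes, zero at the start; "wrist_torque": the same for the moment, N m; "finger_gap": finger opening in m.
Only numpy, scipy, OpenCV 4.12 (cv2) and the standard library are available. Lean on these libraries where they do the work, as an engineer would, in place of code of your own. Each camera call takes 0.05 s, during which the arm holds its last target. There are 200 camera calls.

## Working session

There is one attempt and no reset: what is moved stays moved. The work goes in short steps, Python scripts to look and compute and a tool call to move; the robot and the scene stay as the last step left them, time stands still between calls to the robot, and variables do not carry over. Pictures are saved under pics/ and viewed, about 8 in all and at most 12, crops included, and the job is handed in when it is done.

Besides the shell and the picture viewer there is one more tool, called after ">>>" as name(argument=value, ...) on one line, values as JSON. drive_tool: Moves the arm, as the interface text tells. Its arguments: {"type":"object","properties":{"slide":{"type":"array","items":{"type":"array","items":{"type":"number"}}},"dr":{"type":"array","items":{"type":"array","items":{"type":"number"}}},"gripper":{"type":"array","items":{"type":"number"}}},"required":["slide","dr","gripper"]}

```bash
ls; mkdir -p pics; cat > h.py <<'E'
from rig import robot
import numpy as np, cv2
def snap(n,f=None):
    im=robot.get_image(n)
    np.savez('/tmp/%s.npz'%n,**im)
    if f: cv2.imwrite('pics/'+f,im['pixels'][:,:,::-1])
    return im
def world(im,u,v,d=None):
    if d is None: d=im['depth'][int(v),int(u)]
    p=np.linalg.inv(im['mtx'])@np.array([u,v,1])*d
    return (np.linalg.inv(im['view'])@np.r_[p,1])[:3]
E
python3 - <<'E'
from h import *
a=snap('scene','s1.png');b=snap('top','t1.png')
s=robot.read_state();print({k:np.round(v,3).tolist() for k,v in s.items()})
for i in(a,b):print(i['mtx'],i['view'])
E
```

```text
pics
{'t': 0.1, 'q': [1.157, 0.131, 1.489, 0.0, 1.523, -0.085], 'dq': [-0.002, -0.001, -0.005, -0.0, -0.0, -0.001], 'effort': [0.001, -57.095, -50.195, -0.0, 0.008, -0.0], 'eef_pos': [0.194, 0.567, 0.247], 'eef_rot': [[0.323, 0.946, -0.001], [0.946, -0.323, -0.002], [-0.002, -0.0, -1.0]], 'force': [-0.807, -0.589, -0.354], 'wrist_torque': [-0.055, -0.004, 0.026], 'finger_gap': 0.086}
[[380.57945154   0.         322.26783516]
 [  0.         380.57945154 197.79616076]
 [  0.           0.           1.        ]] [[ 0.69568056  0.71823996 -0.01264585 -0.32812925]
 [ 0.55192306 -0.54568962 -0.6305583  -0.14418112]
 [-0.45979288  0.43168761 -0.77603886  1.46581711]
 [ 0.          0.          0.          1.        ]]
[[460.00952137   0.         319.60724275]
 [  0.         460.00952137 199.92551945]
 [  0.           0.           1.        ]] [[ 0.00390062 -0.99998712  0.00324848  0.02228187]
 [-0.99754515 -0.00411818 -0.06990505  0.46563494]
 [ 0.06991753 -0.00296783 -0.99754836  1.32454109]
 [ 0.          0.          0.          1.        ]]
```

View pics/s1.png

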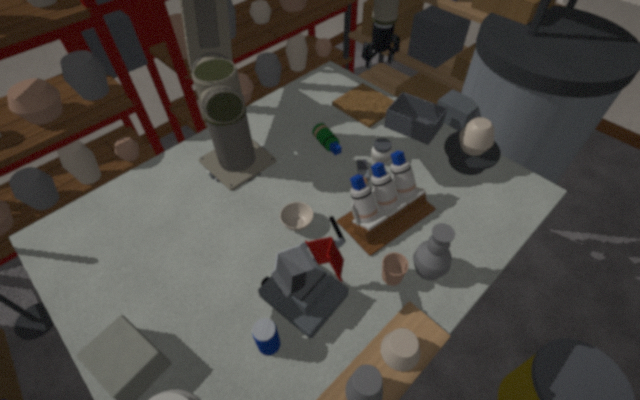

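View pics/t1.png

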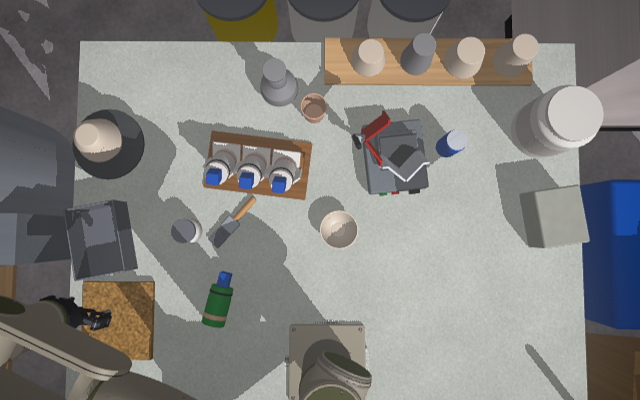

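```bash
python3 - <<'E'
from h import *
b=dict(np.load('/tmp/top.npz'));a=dict(np.load('/tmp/scene.npz'))
A=cv2.resize(b['pixels'][95:205,340:450],(600,600),interpolation=2)
np.set_printoptions(precision=4,suppress=True)
cv2.imwrite('pics/c1.png',A[:,:,::-1])
A=cv2.resize(b['pixels'][125:205,195:320],(800,512),interpolation=2)
cv2.imwrite('pics/c2.png',A[:,:,::-1])
# blue knob clouds
for im,n in((b,'top'),(a,'scene')):
    hsv=cv2.cvtColor(im['pixels'],cv2.COLOR_RGB2HSV)
    m=cv2.inRange(hsv,(105,120,40),(130,255,255))
    k,l,st,c=cv2.connectedComponentsWithStats(m)
    for i in range(1,k):
        if 30<st[i,4]<900:
            v,u=np.where(l==i);P=np.array([world(im,x,y) for x,y in zip(u,v)])
            print(n,c[i],st[i,4],P.mean(0),P.min(0),P.max(0))
    m=cv2.inRange(hsv,(0,170,60),(8,255,255))
    k,l,st,c=cv2.connectedComponentsWithStats(m)
    for i in range(1,k):
        if 30<st[i,4]<900:
            v,u=np.where(l==i);P=np.array([world(im,x,y) for x,y in zip(u,v)])
            print('red',n,c[i],st[i,4],P.mean(0),P.min(0),P.max(0))
E
```

```text
top [444.4909 147.5545] 220 [ 0.611  -0.3271  0.0711] [ 0.3718 -0.3831  0.003 ] [0.643  0.0281 1.3538]
top [213.4545 176.3455] 220 [0.5121 0.2943 0.1919] [0.3718 0.0281 0.1554] [0.5337 0.3153 1.3538]
top [246.0574 180.4593] 209 [0.5025 0.2123 0.1871] [0.4834 0.1966 0.1557] [0.5237 0.231  0.2032]
top [278.8454 184.5464] 194 [0.4918 0.1281 0.1931] [0.3718 0.0281 0.0112] [0.5138 0.1519 1.3538]
top [223.9718 279.1638] 177 [0.2389 0.2923 0.0467] [0.2169 0.2758 0.0183] [0.2592 0.3114 0.0573]
red top [376.6731 141.9519] 104 [ 0.5965 -0.1171  0.2201] [ 0.3718 -0.1654  0.0511] [0.6764 0.0281 1.3538]
scene [335.1263 148.0105] 95 [0.2543 0.2785 0.0497] [ 0.2198 -0.4758  0.0163] [0.9818 0.3062 1.0425]
scene [397.6623 157.3709] 151 [0.5237 0.2849 0.1859] [ 0.4967 -0.4758  0.1562] [0.9818 0.3078 1.0425]
scene [377.966 169.415] 147 [0.5112 0.2051 0.1807] [0.4884 0.1932 0.1509] [0.5287 0.2246 0.1967]
scene [357.1925 181.5839] 161 [0.4996 0.1229 0.1799] [0.3759 0.1091 0.001 ] [0.5197 0.2341 0.1989]
scene [269.1552 344.9621] 290 [ 0.6552 -0.3611  0.0731] [ 0.6287 -0.4758  0.0072] [ 0.9818 -0.3304  1.0425]
red scene [323.3542 251.3148] 432 [ 0.6053 -0.1228  0.1869] [ 0.5577 -0.4758  0.1199] [ 0.9818 -0.0928  1.0425]
```

View pics/c1.png

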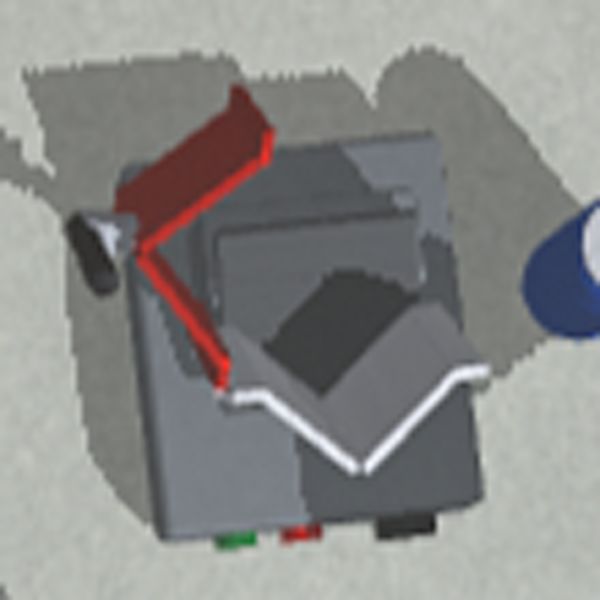

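View pics/c2.png

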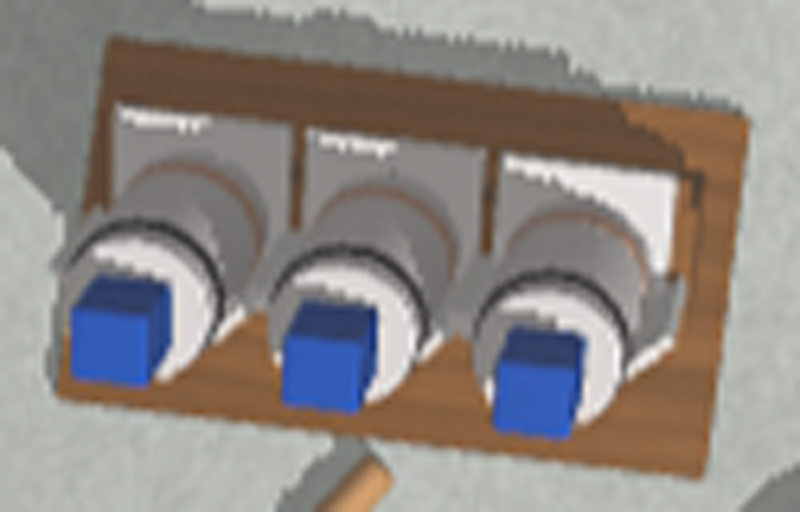

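```bash
cat >> h.py <<'E'
def cloud(im):
    d=im['depth'];v,u=np.mgrid[:400,:640]
    K=im['mtx'];X=np.stack([(u-K[0,2])/K[0,0]*d,(v-K[1,2])/K[1,1]*d,d],-1)
    R=im['view'][:3,:3];t=im['view'][:3,3]
    P=(X-t)@R; P[d==0]=np.nan
    return P
def frame(yaw):
    z=np.array([-.5*np.cos(yaw),-.5*np.sin(yaw),.75**.5]);y=np.array([-np.sin(yaw),np.cos(yaw),0])
    return np.stack([np.cross(y,z),y,z],1)
E
python3 - <<'E'
from h import *
from scipy.optimize import least_squares
np.set_printoptions(precision=4,suppress=True)
b=dict(np.load('/tmp/top.npz'));a=dict(np.load('/tmp/scene.npz'))
Cb=cloud(b);Ca=cloud(a)
for p in((406.4,180),(406,182),(382.5,168),(429,163.5)):print('rim',p,Cb[int(round(p[1])),int(round(p[0]))])
# knobs
for n,im,C in(('top',b,Cb),('scene',a,Ca)):
  hsv=cv2.cvtColor(im['pixels'],cv2.COLOR_RGB2HSV)
  m=cv2.inRange(hsv,(105,120,40),(130,255,255))>0
  P0=C[m];R=frame(np.radians(-6))
  for g in((.53,.285,.19),(.51,.205,.19),(.5,.125,.19)):
    P=P0[np.linalg.norm(P0-g,axis=1)<.045]@R
    h=np.percentile(P[:,2],90);T=P[abs(P[:,2]-h)<.003]
    lo,hi=np.percentile(T,3,axis=0),np.percentile(T,97,axis=0)
    c=(lo+hi)/2;c[2]=np.median(T[:,2])
    uv,(w),ang=cv2.minAreaRect((T[:,:2]*1000).astype(np.float32))
    print(n,len(T),'topface',R@c,'ext',(hi-lo)[:2],'rect',np.array(uv)/1000,w,ang,'origin',R@(c-[0,0,.15]))
# holder
Q=np.concatenate([C[(np.linalg.norm(C-np.array([.62,-.2,.13]),axis=2)<.12)] for C in(Cb,)])
def res(x,Q,tol=.01):
    L=(Q-x[:3])@frame(x[3]); s=2**.5
    ok=(abs(L[:,1])<.05)&(L[:,0]<.035)&(L[:,2]<.083)&(L[:,2]>-.012)
    r=np.stack([abs(L[:,2]),abs((L[:,0]+L[:,1])/s+.0325),abs((L[:,0]-L[:,1])/s+.0325)],1)
    sg=np.stack([L[:,2],(L[:,0]+L[:,1])/s+.0325,(L[:,0]-L[:,1])/s+.0325],1)
    k=r.argmin(1);e=sg[np.arange(len(L)),k]
    return np.where(ok,np.clip(e,-tol,tol),tol*.7),k,ok
best=None
for x in np.arange(.58,.68,.015):
  for y in np.arange(-.24,-.16,.015):
    for z in(.07,.1,.13):
      r=least_squares(lambda p:res(p,Q)[0],[x,y,z,.12],x_scale=[.01,.01,.01,.1],diff_step=1e-4)
      if best is None or r.cost<best.cost:best=r
e,k,ok=res(best.x,Q)
print('holder',best.x,best.cost,len(Q),ok.sum(),(abs(e)<.003).sum(),[((k==i)&ok&(abs(e)<.003)).sum() for i in range(3)])
E
```

```text
rim (406.4, 180) [ 0.5086 -0.2009  0.1595]
rim (406, 182) [ 0.5147 -0.2206  0.0563]
rim (382.5, 168) [ 0.5374 -0.1359  0.1773]
rim (429, 163.5) [ 0.5753 -0.3008 -0.0024]
top 93 topface [0.5065 0.2995 0.1909] ext [0.0279 0.0279] rect [0.5056 0.3497] (30.85626220703125, 30.506473541259766) 88.6146469116211 origin [0.5811 0.2916 0.061 ]
top 102 topface [0.4974 0.2146 0.1908] ext [0.03   0.0298] rect [0.5044 0.2654] (30.66930389404297, 31.861352920532227) 86.9219970703125 origin [0.572  0.2067 0.0609]
top 91 topface [0.4869 0.1307 0.1912] ext [0.03   0.0269] rect [0.5027 0.1805] (29.14850425720215, 31.973079681396484) 84.80269622802734 origin [0.5615 0.1228 0.0613]
scene 36 topface [0.5098 0.2945 0.1897] ext [0.0257 0.0248] rect [0.5064 0.3457] (27.3820858001709, 26.564550399780273) 86.58112335205078 origin [0.5844 0.2866 0.0598]
scene 36 topface [0.5014 0.2103 0.191 ] ext [0.0236 0.0249] rect [0.5088 0.2614] (26.91817283630371, 24.675729751586914) 3.7696433067321777 origin [0.576  0.2025 0.0611]
scene 45 topface [0.4901 0.1276 0.1901] ext [0.0291 0.027 ] rect [0.505  0.1786] (28.162736892700195, 30.905912399291992) 89.01663208007812 origin [0.5647 0.1197 0.0602]
holder [ 0.5934 -0.1911  0.1058  0.1198] 0.04491399678084948 2939 1212 1052 [np.int64(567), np.int64(341), np.int64(144)]
```

```bash
cat >> h.py <<'E'
from scipy.spatial.transform import Rotation as Ro
def tool(R): return np.stack([R[:,1],np.cross(-R[:,2],R[:,1]),-R[:,2]],1)
RACK=np.radians(-6.6)
def plan(p,R,n,quiet=False):
    "rows to go from the present pose to tool pose p,R in n rows"
    s=robot.read_state();p0=np.array(s['eef_pos']);R0=np.array(s['eef_rot'])
    rv=Ro.from_matrix(R0.T@R).as_rotvec()
    print('dist mm',np.round(1000*np.linalg.norm(p-p0),1),'per row dr',np.round(np.degrees(rv)/n,2))
    for i in range(n):
        Ri=R0@Ro.from_rotvec(rv*i/n).as_matrix()
        print(np.round(Ri.T@(p-p0)/n*1000,1).tolist())
E
python3 - <<'E'
from h import *
R=frame(RACK);p=np.array([.508,.297,.1903])+R@[0,0,.061]
print(p);plan(p,tool(R),9)
E
```

```text
[0.47770213 0.30050558 0.24312755]
dist mm 389.9 per row dr [-3.32  0.37 -1.33]
[-17.9, 39.5, 0.5]
[-18.8, 38.9, 2.6]
[-19.7, 38.3, 4.8]
[-20.6, 37.5, 6.8]
[-21.5, 36.5, 8.8]
[-22.4, 35.5, 10.8]
[-23.3, 34.3, 12.7]
[-24.2, 32.9, 14.5]
[-25.0, 31.5, 16.2]
```

>>> drive_tool(slide=[[-17.9, 39.5, 0.5], [-18.8, 38.9, 2.6], [-19.7, 38.3, 4.8], [-20.6, 37.5, 6.8], [-21.5, 36.5, 8.8]], dr=[[-3.3, 0.4, -1.3], [-3.3, 0.4, -1.3], [-3.3, 0.4, -1.3], [-3.3, 0.4, -1.3], [-3.3, 0.4, -1.3]], gripper=[0.5, 0.5, 0.5, 0.5, 0.5])

```text
t: 0.6
eef_pos: [0.3534, 0.4165, 0.2423]
eef_rot: [[0.2, 0.936, 0.288], [0.98, -0.195, -0.048], [0.012, 0.292, -0.956]]
force: [0.4, -0.4, 0.4]
finger_gap: 0.0639
```

>>> drive_tool(slide=[[-22.4, 35.5, 10.8], [-23.3, 34.3, 12.7], [-24.2, 32.9, 14.5], [-25, 31.5, 16.2], [0, 0, 0]], dr=[[-3.3, 0.4, -1.3], [-3.3, 0.4, -1.3], [-3.3, 0.4, -1.3], [-3.3, 0.4, -1.3], [0, 0, 0]], gripper=[0.5, 0.5, 0.5, 0.5, 0.5])

```text
t: 1.1
eef_pos: [0.4858, 0.2899, 0.2391]
eef_rot: [[0.104, 0.855, 0.508], [0.995, -0.087, -0.059], [-0.006, 0.511, -0.859]]
force: [-0.3, -0.8, -0.3]
finger_gap: 0.0642
```

```bash
python3 - <<'E'
from h import *
np.set_printoptions(precision=4,suppress=True)
w=snap('wrist','w1.png');s=robot.read_state();print(s['t'],s['eef_pos'],s['force'],s['finger_gap'])
C=cloud(w);R=frame(RACK)
hsv=cv2.cvtColor(w['pixels'],cv2.COLOR_RGB2HSV)
m=cv2.inRange(hsv,(105,120,40),(130,255,255))>0
P0=C[m]
for g in((.508,.297,.19),(.499,.2125,.19),(.4885,.129,.19)):
    P=P0[np.linalg.norm(P0-g,axis=1)<.04]@R
    if len(P)<100: continue
    h=np.percentile(P[:,2],80);T=P[abs(P[:,2]-h)<.003]
    lo,hi=np.percentile(T,1,axis=0),np.percentile(T,99,axis=0)
    c=(lo+hi)/2;c[2]=np.median(T[:,2])
    uv,(wd),ang=cv2.minAreaRect((T[:,:2]*1000).astype(np.float32))
    print(len(T),'topface',R@c,(hi-lo)[:2],R@np.r_[np.array(uv)/1000,c[2]],wd,ang)
R=tool(R);plan(np.array(s['eef_pos']),R,1)
E
```

```text
1.15 [0.4848 0.2912 0.2393] [-0.4939 -0.0875  0.0031] 0.06417073133216658
2199 topface [0.5054 0.2981 0.1888] [0.0295 0.0299] [0.5055 0.2983 0.1888] (30.68907356262207, 30.802120208740234) 89.54206085205078
2331 topface [0.4955 0.2147 0.1888] [0.0303 0.0302] [0.4956 0.2146 0.1888] (31.331443786621094, 31.38827133178711) 0.0697956383228302
2456 topface [0.4854 0.1305 0.1886] [0.0304 0.0307] [0.4854 0.1303 0.1887] (31.473230361938477, 33.08656311035156) 1.1451164484024048
dist mm 0.0 per row dr [ 0.64 -0.05  0.64]
[0.0, 0.0, 0.0]
```

View pics/w1.png

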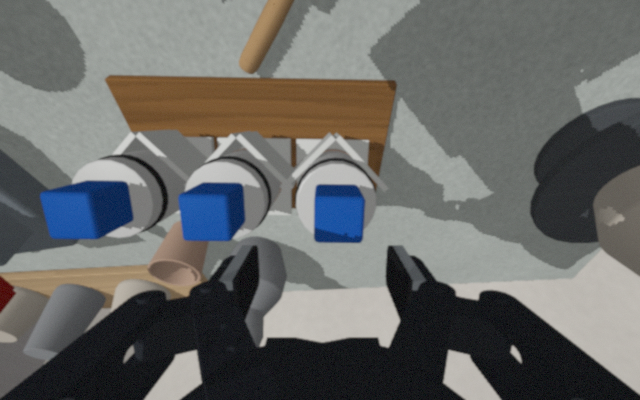

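```bash
python3 - <<'E'
from h import *
R=frame(RACK);t=np.array([.5054,.2981,.1888])
plan(t+R@[0,0,.05],tool(R),1);plan(t-R@[0,0,.019],tool(R),1)
E
```

```text
dist mm 12.8 per row dr [ 0.64 -0.05  0.64]
[9.3, -8.2, 3.5]
dist mm 73.6 per row dr [ 0.64 -0.05  0.64]
[9.2, -8.9, 72.5]
```

>>> drive_tool(slide=[[9.3, -8.2, 3.5], [0, 0, 0], [0, 0, 30], [0, 0, 25], [0, 0, 0]], dr=[[0.6, 0, 0.6], [0, 0, 0], [0, 0, 0], [0, 0, 0], [0, 0, 0]], gripper=[0.5, 0.5, 0.5, 0.5, 0.5])

```text
t: 1.65
eef_pos: [0.507, 0.3016, 0.185]
eef_rot: [[0.111, 0.861, 0.497], [0.994, -0.098, -0.053], [0.004, 0.5, -0.866]]
force: [-0.9, -0.9, -0.8]
finger_gap: 0.0642
```

```bash
python3 - <<'E'
from h import *
R=frame(RACK);t=np.array([.5054,.2981,.1888])
plan(t-R@[0,0,.019],tool(R),1);s=robot.read_state();print(s['force'],s['wrist_torque'])
E
```

```text
dist mm 15.5 per row dr [-0.03 -0.28  0.07]
[-3.7, 0.9, 15.1]
[-0.92013397 -0.90218503 -0.82068675] [ 0.03447585  0.23826778 -0.01446382]
```

>>> drive_tool(slide=[[-3.7, 0.9, 15], [0, 0, 0], [0, 0, 0], [0, 0, 0], [0, 0, 0]], dr=[[0, 0, 0], [0, 0, 0], [0, 0, 0], [0, 0, 0], [0, 0, 0]], gripper=[0.5, 0.5, -1, -1, -1])

```text
t: 2.15
eef_pos: [0.5139, 0.2995, 0.1768]
eef_rot: [[0.109, 0.86, 0.498], [0.994, -0.097, -0.051], [0.004, 0.501, -0.866]]
force: [2.1, -2.8, -3.0]
finger_gap: 0.0313
```

>>> drive_tool(slide=[[0, 0, 0], [0, 0, -6], [0, 0, -6], [0, 0, 0], [0, 0, 0]], dr=[[0, 0, 0], [0, 0, 0], [0, 0, 0], [0, 0, 0], [0, 0, 0]], gripper=[-1, -1, -1, -1, -1])

```text
t: 2.65
eef_pos: [0.5066, 0.2998, 0.1882]
eef_rot: [[0.11, 0.861, 0.497], [0.994, -0.097, -0.052], [0.003, 0.5, -0.866]]
force: [1.0, -2.5, -3.5]
finger_gap: 0.0311
```

>>> drive_tool(slide=[[0, 0, 0]], dr=[[0, 0, 0]], gripper=[-1])

```text
t: 2.75
eef_pos: [0.5066, 0.2998, 0.1882]
eef_rot: [[0.109, 0.861, 0.497], [0.994, -0.097, -0.052], [0.003, 0.5, -0.866]]
force: [1.4, -3.3, -2.7]
finger_gap: 0.0313
```

>>> drive_tool(slide=[[0, 0, 0]], dr=[[0, 0, 0]], gripper=[-1])

```text
t: 2.85
eef_pos: [0.5066, 0.2998, 0.1882]
eef_rot: [[0.109, 0.861, 0.497], [0.994, -0.097, -0.052], [0.004, 0.5, -0.866]]
force: [1.8, -1.7, -1.8]
finger_gap: 0.0313
```

>>> drive_tool(slide=[[0, 0, 5], [0, 0, 5], [0, 0, 2], [0, 0, 0], [0, 0, 0]], dr=[[0, 0, 0], [0, 0, 0], [0, 0, 0], [0, 0, 0], [0, 0, 0]], gripper=[-1, -1, -1, -1, -1])

```text
t: 3.35
eef_pos: [0.5132, 0.2986, 0.176]
eef_rot: [[0.11, 0.861, 0.497], [0.994, -0.097, -0.053], [0.003, 0.499, -0.866]]
force: [1.7, -1.6, -2.9]
finger_gap: 0.0311
```

```bash
python3 - <<'E'
from h import *
R=frame(RACK);plan(np.array([.5139,.2995,.1768]),tool(R),1);print(robot.read_state()['force'])
E
```

```text
dist mm 1.4 per row dr [-0.05 -0.27  0.17]
[1.0, 0.9, -0.4]
[ 1.65397077 -1.5645958  -2.8819338 ]
```

>>> drive_tool(slide=[[0, 2, -6], [0, 3, -6], [0, 0, -4], [0, 0, 0], [0, 0, 0]], dr=[[0, 0, 0], [0, 0, 0], [0, 0, 0], [0, 0, 0], [0, 0, 0]], gripper=[-1, -1, -1, -1, -1])

```text
t: 3.85
eef_pos: [0.5083, 0.3003, 0.1939]
eef_rot: [[0.109, 0.862, 0.496], [0.994, -0.097, -0.05], [0.005, 0.498, -0.867]]
force: [-0.7, 0.4, -3.0]
finger_gap: 0.0313
```

```bash
python3 - <<'E'
from h import *
f=[]
for i in range(8): 
    w=robot.get_image('wrist');s=robot.read_state();f.append(np.r_[s['force'],s['wrist_torque']])
cv2.imwrite('pics/w2.png',w['pixels'][:,:,::-1])
print(np.round(f,2),np.mean(f,0),np.std(f,0),s['eef_pos'])
E
```

```text
[[ 0.02  0.63 -3.85  0.08  0.64 -0.02]
 [-0.01  1.31 -4.25  0.12  0.72  0.04]
 [-0.4  -0.19 -2.99  0.06  0.65 -0.02]
 [-0.45 -0.51 -3.52  0.07  0.68  0.01]
 [ 0.25 -0.01 -3.32  0.09  0.62 -0.02]
 [-0.02  0.03 -3.96  0.06  0.67  0.02]
 [-0.83  0.06 -4.03  0.06  0.68  0.01]
 [ 0.16 -0.99 -3.78  0.08  0.62  0.  ]] [-0.15872149  0.04236022 -3.71353836  0.07612185  0.65986565  0.00396755] [0.34219303 0.65021837 0.3847618  0.0196273  0.03060132 0.02043442] [0.50837583 0.30001755 0.19339576]
```

View pics/w2.png

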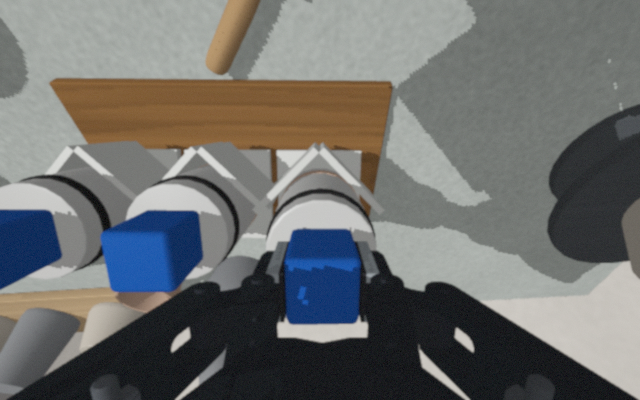

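Clean hanging weight is 3.6 N, so jar 1 is empty. I'll put it back.

```bash
python3 - <<'E'
from h import *
R=tool(frame(RACK));p=np.array([.5136,.2990,.1764]);plan(p,R,1);plan(p+R@[0,0,-.006],R,1)
E
```

```text
dist mm 17.8 per row dr [-0.15 -0.36  0.18]
[-0.5, -3.9, 17.4]
dist mm 12.0 per row dr [-0.15 -0.36  0.18]
[-0.5, -3.9, 11.4]
```

>>> drive_tool(slide=[[-0.5, -3.9, 6], [0, 0, 6], [0, 0, 4], [0, 0, 3], [0, 0, 0]], dr=[[0, 0, 0], [0, 0, 0], [0, 0, 0], [0, 0, 0], [0, 0, 0]], gripper=[-1, -1, -1, -1, -1])

```text
t: 4.75
eef_pos: [0.5164, 0.2999, 0.1774]
eef_rot: [[0.109, 0.86, 0.499], [0.994, -0.098, -0.049], [0.007, 0.502, -0.865]]
force: [0.8, -0.1, -3.8]
finger_gap: 0.0313
```

```bash
python3 - <<'E'
from h import *
R=tool(frame(RACK));p=np.array([.5136,.2990,.1764]);plan(p,R,1);s=robot.read_state();print(s['force'],s['wrist_torque'])
E
```

```text
dist mm 3.2 per row dr [ 0.11 -0.51  0.09]
[-1.2, -2.9, -0.5]
[ 0.76364984 -0.11803836 -3.81889894] [0.06620127 0.67398634 0.02855316]
```

>>> drive_tool(slide=[[-1, -3, 0], [0, 0, 1], [0, 0, 0]], dr=[[0, 0, 0], [0, 0, 0], [0, 0, 0]], gripper=[-1, -1, -1])

```text
t: 5.05
eef_pos: [0.5151, 0.2992, 0.1763]
eef_rot: [[0.109, 0.858, 0.501], [0.994, -0.098, -0.049], [0.008, 0.504, -0.864]]
force: [-1.4, 1.1, -2.1]
finger_gap: 0.0312
```

>>> drive_tool(slide=[[0, 0, 1.5], [0, 0, 0]], dr=[[0, 0, 0], [0, 0, 0]], gripper=[-1, -1])

```text
t: 5.25
eef_pos: [0.5161, 0.3002, 0.177]
eef_rot: [[0.109, 0.857, 0.503], [0.994, -0.099, -0.047], [0.01, 0.505, -0.863]]
force: [-0.1, -0.2, -3.5]
finger_gap: 0.0314
```

>>> drive_tool(slide=[[0, 0, 1.5], [0, 0, 0]], dr=[[0, 0, 0], [0, 0, 0]], gripper=[-1, -1])

```text
t: 5.45
eef_pos: [0.5173, 0.301, 0.1775]
eef_rot: [[0.109, 0.857, 0.504], [0.994, -0.1, -0.045], [0.012, 0.506, -0.862]]
force: [-0.1, 0.2, -3.4]
finger_gap: 0.0312
```

```bash
cat >> h.py <<'E'
G1=np.array([[0.109,0.86,0.498],[0.994,-0.097,-0.051],[0.004,0.501,-0.866]])
E
python3 - <<'E'
from h import *
p=np.array([.5139,.2995,.1768]);plan(p,G1,1)
E
```

```text
dist mm 3.7 per row dr [ 0.38 -0.39 -0.18]
[-1.8, -3.1, -1.1]
```

>>> drive_tool(slide=[[-1.8, -3.5, -0.5], [0, 0, 0]], dr=[[0.4, -0.4, -0.2], [0, 0, 0]], gripper=[-1, -1])

```text
t: 5.65
eef_pos: [0.5141, 0.2984, 0.1759]
eef_rot: [[0.11, 0.86, 0.498], [0.994, -0.096, -0.054], [0.001, 0.501, -0.866]]
force: [-3.3, -1.3, 3.5]
finger_gap: 0.0311
```

```bash
python3 - <<'E'
from h import *
p=np.array([.5139,.2995,.1768]);plan(p,G1,1);f=[]
for i in range(4): 
    w=robot.get_image('wrist');s=robot.read_state();f.append(np.r_[s['force'],s['wrist_torque']])
cv2.imwrite('pics/w3.png',w['pixels'][100:400,180:480,::-1]);plan(p,G1,1)
print(np.round(np.mean(f,0),2),s['eef_pos'])
E
```

```text
dist mm 1.4 per row dr [0.01 0.15 0.06]
[1.0, 0.1, -0.9]
dist mm 1.3 per row dr [0.01 0.12 0.04]
[0.9, 0.1, -0.9]
[-1.74 -4.04  2.89 -0.66  0.28 -0.41] [0.51416415 0.29858593 0.17596396]
```

>>> drive_tool(slide=[[0, 0, 0], [0, 0, 0], [0, 0, -30], [0, 0, -30], [0, 0, 0]], dr=[[0, 0, 0], [0, 0, 0], [0, 0, 0], [0, 0, 0], [0, 0, 0]], gripper=[0.5, 0.5, 0.5, 0.5, 0.5])

```text
t: 6.35
eef_pos: [0.483, 0.3026, 0.2274]
eef_rot: [[0.109, 0.861, 0.496], [0.994, -0.096, -0.052], [0.003, 0.499, -0.867]]
force: [-0.2, 0.6, 0.7]
finger_gap: 0.0638
```

```bash
cat > meas.py <<'E'
from h import *
np.set_printoptions(precision=4,suppress=True)
w=snap('wrist')
C=cloud(w);R=frame(RACK)
hsv=cv2.cvtColor(w['pixels'],cv2.COLOR_RGB2HSV)
P0=C[cv2.inRange(hsv,(105,120,40),(130,255,255))>0]
for g in((.508,.297,.19),(.499,.2125,.19),(.4885,.129,.19)):
    P=P0[np.linalg.norm(P0-g,axis=1)<.04]@R
    if len(P)<100: continue
    h=np.percentile(P[:,2],80);T=P[abs(P[:,2]-h)<.003]
    lo,hi=np.percentile(T,1,axis=0),np.percentile(T,99,axis=0)
    c=(lo+hi)/2;c[2]=np.median(T[:,2])
    print(len(T),'topface',R@c,(hi-lo)[:2])
E
python3 meas.py; python3 - <<'E'
from h import *
R=frame(RACK);t=np.array([.4955,.2147,.1888])
plan(t+R@[0,0,.03],tool(R),2)
s=robot.read_state();print(s['force'],s['t'])
E
```

```text
2280 topface [0.5054 0.2982 0.1887] [0.0296 0.0297]
2443 topface [0.4954 0.2147 0.1887] [0.0301 0.0303]
2565 topface [0.4853 0.1305 0.1886] [0.0301 0.0309]
dist mm 86.4 per row dr [-0.08 -0.13  0.13]
[-42.7, 0.4, 6.3]
[-42.7, 0.5, 6.4]
[-0.36850436  0.03114506  0.43864097] 6.4
```

>>> drive_tool(slide=[[-42.7, 0.4, 2], [-42.7, 0.4, 2], [0, 0, 0]], dr=[[0, 0, 0], [0, 0, 0], [0, 0, 0]], gripper=[0.5, 0.5, 0.5])

```text
t: 6.7
eef_pos: [0.4754, 0.2156, 0.2168]
eef_rot: [[0.105, 0.865, 0.491], [0.995, -0.09, -0.053], [-0.002, 0.494, -0.87]]
force: [-0.1, 0.6, 1.1]
finger_gap: 0.0642
```

```bash
python3 - <<'E'
from h import *
R=frame(RACK);t=np.array([.4954,.2147,.1887])
plan(t-R@[0,0,.019],tool(R),3)
E
```

```text
dist mm 53.4 per row dr [-0.14 -0.07  0.19]
[0.4, 1.2, 17.8]
[0.4, 1.2, 17.8]
[0.4, 1.1, 17.8]
```

>>> drive_tool(slide=[[0.4, 2, 18], [0.4, 1, 18], [0, 0, 12], [0, 0, 0]], dr=[[-0.2, -0.1, 0.3], [-0.2, -0.1, 0.3], [0, 0, 0], [0, 0, 0]], gripper=[0.5, 0.5, 0.5, 0.5])

```text
t: 7.1
eef_pos: [0.5031, 0.2125, 0.1722]
eef_rot: [[0.119, 0.86, 0.496], [0.993, -0.104, -0.058], [0.002, 0.499, -0.867]]
force: [-0.0, -0.2, 0.6]
finger_gap: 0.0637
```

```bash
python3 - <<'E'
from h import *
R=frame(RACK);t=np.array([.4954,.2147,.1887])
plan(t-R@[0,0,.019],tool(R),1)
E
```

```text
dist mm 2.0 per row dr [-0.06  0.02 -0.25]
[1.3, 1.4, 0.8]
```

>>> drive_tool(slide=[[1.3, 1.4, 0], [0, 0, 0], [0, 0, 0], [0, 0, 0], [0, 0, 0]], dr=[[0, 0, 0], [0, 0, 0], [0, 0, 0], [0, 0, 0], [0, 0, 0]], gripper=[0.5, -1, -1, -1, -1])

```text
t: 7.6
eef_pos: [0.5043, 0.2143, 0.1729]
eef_rot: [[0.118, 0.861, 0.495], [0.993, -0.103, -0.058], [0.001, 0.499, -0.867]]
force: [1.5, -2.9, -3.4]
finger_gap: 0.0313
```

>>> drive_tool(slide=[[0, 1, -6], [0, 3, -6], [0, 0, -2], [0, 0, 0]], dr=[[0, 0, 0], [0, 0, 0], [0, 0, 0], [0, 0, 0]], gripper=[-1, -1, -1, -1])

```text
t: 8.0
eef_pos: [0.4994, 0.215, 0.1876]
eef_rot: [[0.118, 0.862, 0.493], [0.993, -0.103, -0.057], [0.002, 0.497, -0.868]]
force: [0.6, 0.5, -3.1]
finger_gap: 0.0312
```

```bash
python3 - <<'E'
from h import *
f=[]
for i in range(6): 
    w=robot.get_image('wrist');s=robot.read_state();f.append(np.r_[s['force'],s['wrist_torque']])
print(np.round(np.mean(f,0),2),s['eef_pos'],s['eef_rot'],s['t'])
E
```

```text
[-0.11 -0.33 -2.94  0.06  0.57  0.01] [0.49941604 0.21468935 0.18677042] [[ 1.18368235e-01  8.62126784e-01  4.92672680e-01]
 [ 9.92969531e-01 -1.03113723e-01 -5.81297686e-02]
 [ 6.86083618e-04  4.96089678e-01 -8.68271018e-01]] 8.3
```

```bash
python3 - <<'E'
from h import *
G=np.array([[0.118,0.861,0.495],[0.993,-0.103,-0.058],[0.001,0.499,-0.867]])
plan(np.array([.5043,.2143,.1729]),G,1)
E
```

```text
dist mm 14.7 per row dr [-0.16  0.02 -0.  ]
[0.2, -2.6, 14.5]
```

>>> drive_tool(slide=[[0, 0, 6], [0, 0, 6], [0, -2.6, 2], [0, -1, 1], [0, 0, 0]], dr=[[-0.2, 0, 0], [0, 0, 0], [0, 0, 0], [0, 0, 0], [0, 0, 0]], gripper=[-1, -1, -1, -1, -1])

```text
t: 8.8
eef_pos: [0.5056, 0.2148, 0.1734]
eef_rot: [[0.119, 0.858, 0.499], [0.993, -0.104, -0.057], [0.003, 0.502, -0.865]]
force: [-1.0, -0.7, -3.1]
finger_gap: 0.0313
```

```bash
python3 - <<'E'
from h import *
G=np.array([[0.118,0.861,0.495],[0.993,-0.103,-0.058],[0.001,0.499,-0.867]])
plan(np.array([.5043,.2143,.1729]),G,1)
E
```

```text
dist mm 1.5 per row dr [ 0.26 -0.07 -0.07]
[-0.7, -1.3, -0.2]
```

>>> drive_tool(slide=[[-0.7, -1.6, 0.3], [0, 0, 0]], dr=[[0.3, 0, 0], [0, 0, 0]], gripper=[-1, -1])

```text
t: 9.0
eef_pos: [0.5047, 0.2143, 0.1727]
eef_rot: [[0.118, 0.861, 0.495], [0.993, -0.104, -0.057], [0.003, 0.499, -0.867]]
force: [-1.9, -1.1, 0.9]
finger_gap: 0.0314
```

```bash
python3 - <<'E'
from h import *
G=np.array([[0.118,0.861,0.495],[0.993,-0.103,-0.058],[0.001,0.499,-0.867]])
plan(np.array([.5043,.2143,.1729]),G,1)
E
```

```text
dist mm 0.4 per row dr [ 0.01 -0.08 -0.06]
[-0.0, -0.3, -0.4]
```

>>> drive_tool(slide=[[0, 0, 0], [0, 0, 0], [0, 0, -30], [0, 0, -30], [0, 0, 0]], dr=[[0, 0, 0], [0, 0, 0], [0, 0, 0], [0, 0, 0], [0, 0, 0]], gripper=[0.5, 0.5, 0.5, 0.5, 0.5])

```text
t: 9.5
eef_pos: [0.4741, 0.2172, 0.225]
eef_rot: [[0.119, 0.861, 0.494], [0.993, -0.104, -0.058], [0.002, 0.497, -0.868]]
force: [1.1, 0.7, 0.9]
finger_gap: 0.0639
```

```bash
python3 meas.py; python3 - <<'E'
from h import *
R=frame(RACK);t=np.array([.4853,.1305,.1886])
plan(t+R@[0,0,.03],tool(R),2)
E
```

```text
2386 topface [0.5052 0.2972 0.1888] [0.0297 0.0293]
2372 topface [0.4953 0.2138 0.1888] [0.03   0.0297]
2462 topface [0.4851 0.1303 0.1886] [0.0295 0.0305]
dist mm 85.1 per row dr [-0.13  0.04 -0.11]
[-42.2, 0.7, 5.3]
[-42.2, 0.6, 5.3]
```

>>> drive_tool(slide=[[-42.2, 0.7, 2], [-42.2, 0.7, 2], [0, 0, 0]], dr=[[0, 0, 0], [0, 0, 0], [0, 0, 0]], gripper=[0.5, 0.5, 0.5])

```text
t: 9.85
eef_pos: [0.4666, 0.1315, 0.2164]
eef_rot: [[0.114, 0.864, 0.49], [0.993, -0.099, -0.058], [-0.002, 0.493, -0.87]]
force: [-0.1, 0.2, -0.1]
finger_gap: 0.0642
```

```bash
python3 - <<'E'
from h import *
R=frame(RACK);t=np.array([.4852,.1304,.1886])
plan(t-R@[0,0,.019],tool(R),3)
E
```

```text
dist mm 52.4 per row dr [-0.15  0.03  0.03]
[0.4, 0.9, 17.4]
[0.4, 0.8, 17.4]
[0.4, 0.8, 17.4]
```

>>> drive_tool(slide=[[0.4, 2, 18], [0.4, 1, 18], [0, 0, 12], [0, 0, 0]], dr=[[-0.2, 0, 0], [-0.2, 0, 0], [0, 0, 0], [0, 0, 0]], gripper=[0.5, 0.5, 0.5, 0.5])

```text
t: 10.25
eef_pos: [0.4941, 0.1274, 0.172]
eef_rot: [[0.12, 0.861, 0.495], [0.993, -0.103, -0.061], [-0.001, 0.499, -0.867]]
force: [-0.7, 0.3, 0.3]
finger_gap: 0.0638
```

```bash
python3 - <<'E'
from h import *
R=frame(RACK);t=np.array([.4852,.1304,.1886])
plan(t-R@[0,0,.019],tool(R),1)
E
```

```text
dist mm 2.0 per row dr [-0.07  0.19 -0.21]
[2.0, 0.3, -0.0]
```

>>> drive_tool(slide=[[2, 0.3, 0], [0, 0, 0], [0, 0, 0], [0, 0, 0], [0, 0, 0]], dr=[[0, 0.2, -0.2], [0, 0, 0], [0, 0, 0], [0, 0, 0], [0, 0, 0]], gripper=[0.5, -1, -1, -1, -1])

```text
t: 10.75
eef_pos: [0.494, 0.1295, 0.1717]
eef_rot: [[0.114, 0.862, 0.494], [0.993, -0.098, -0.058], [-0.002, 0.497, -0.867]]
force: [2.0, -3.7, -4.3]
finger_gap: 0.0313
```

```bash
python3 - <<'E'
from h import *
s=robot.read_state();np.savez('/tmp/grasp.npz',p=s['eef_pos'],R=s['eef_rot']);print(s)
R=frame(RACK);o=np.array([.4852,.1304,.1886])-R@[0,0,.15]
print('origin',o,'tcp in jar',R.T@(s['eef_pos']-o),R.T@s['eef_rot'])
E
```

```text
{'t': 10.75, 'q': array([ 0.29076308, -0.50794481,  2.27292198, -0.25333779,  0.90798179,
       -1.05729399]), 'dq': array([ 8.01364119e-05, -4.43753758e-03,  4.13769144e-03, -5.98176298e-03,
        7.69336627e-03, -1.66269980e-04]), 'effort': array([  1.72773633, -28.04260433, -54.15177941,  -0.82815047,
        -3.6734084 ,  -0.07487102]), 'eef_pos': array([0.49396623, 0.12953504, 0.17165566]), 'eef_rot': array([[ 0.11427328,  0.86191988,  0.49399973],
       [ 0.99344772, -0.09824143, -0.05839738],
       [-0.00180263,  0.49743617, -0.86749871]]), 'force': array([ 1.95386837, -3.65303338, -4.2959407 ]), 'wrist_torque': array([-0.3967197 ,  0.35625474, -0.23718893]), 'finger_gap': 0.03134897657220206}
origin [0.55970296 0.12177971 0.05869619] tcp in jar [-0.00084461  0.00014834  0.13092199] [[-0.00147989  0.99999454 -0.00295549]
 [ 0.99999815  0.00147626 -0.00123145]
 [-0.00122708 -0.00295731 -0.99999487]]
```

>>> drive_tool(slide=[[0, 1, -6], [0, 3, -6], [0, 0, -4], [0, 0, 0]], dr=[[0, 0, 0], [0, 0, 0], [0, 0, 0], [0, 0, 0]], gripper=[-1, -1, -1, -1])

```text
t: 11.15
eef_pos: [0.4867, 0.1304, 0.1852]
eef_rot: [[0.114, 0.865, 0.488], [0.993, -0.098, -0.058], [-0.002, 0.492, -0.871]]
force: [1.9, 0.6, -5.7]
finger_gap: 0.0313
```

```bash
python3 - <<'E'
from h import *
f=[]
for i in range(4): 
    w=robot.get_image('wrist');s=robot.read_state();f.append(np.r_[s['force'],s['wrist_torque']])
print(np.round(np.mean(f,0),2),s['eef_pos'],s['eef_rot'],s['t'])
E
```

```text
[ 1.65  1.18 -6.01  0.41  0.59  0.17] [0.4869286  0.13028394 0.18482456] [[ 0.11428557  0.86501967  0.48854864]
 [ 0.99344558 -0.09843924 -0.05809988]
 [-0.00216518  0.49198646 -0.87060016]] 11.35
```

>>> drive_tool(slide=[[0, 8, -9], [0, 15, -26], [0, 20, -35], [0, 20, -35], [0, 20, -35]], dr=[[0, 0, 0], [0, 0, 0], [0, 0, 0], [0, 0, 0], [0, 0, 0]], gripper=[-1, -1, -1, -1, -1])

```text
t: 11.85
eef_pos: [0.4854, 0.1283, 0.3411]
eef_rot: [[0.115, 0.877, 0.467], [0.993, -0.096, -0.064], [-0.012, 0.471, -0.882]]
force: [1.0, 0.3, -7.3]
finger_gap: 0.0313
```

>>> drive_tool(slide=[[0, 20, -35], [0, 15, -26], [0, 0, 0]], dr=[[0, 0, 0], [0, 0, 0], [0, 0, 0]], gripper=[-1, -1, -1])

```text
t: 12.15
eef_pos: [0.4883, 0.1284, 0.4234]
eef_rot: [[0.115, 0.872, 0.475], [0.993, -0.097, -0.063], [-0.009, 0.479, -0.878]]
force: [0.5, 1.2, -6.9]
finger_gap: 0.031
```

```bash
cat >> h.py <<'E'
HO=np.array([.5934,-.1911,.1058]);HY=.1198
def hpose(off,HO=HO,HY=HY):
    "tool pose that puts the gripped jar at offset off (holder frame)"
    g=np.load('/tmp/grasp.npz');R=frame(RACK);o=np.array([.4852,.1304,.1886])-R@[0,0,.15]
    H=frame(HY);return HO+H@(R.T@(g['p']-o)+np.array(off)),H@R.T@g['R']
E
python3 - <<'E'
from h import *
f=[]
for i in range(4): 
    w=robot.get_image('wrist');s=robot.read_state();f.append(np.r_[s['force'],s['wrist_torque']])
print(np.round(np.mean(f,0),2),s['eef_pos'],s['eef_rot'],s['t'],s['q'])
p,R=hpose([0,0,0]);print(p)
plan(p+[0.02,0,.2],R,8)
E
```

```text
[ 0.13  0.28 -8.04  0.14  1.1  -0.01] [0.48622129 0.1281565  0.41344762] [[ 0.11515273  0.87865797  0.46335733]
 [ 0.99325729 -0.09555137 -0.0656498 ]
 [-0.01340929  0.4677928  -0.88373644]] 12.35 [ 0.29149851 -0.55620872  1.85517253 -0.20034915  1.39787694 -1.17739751]
[ 0.52766425 -0.19886363  0.21875947]
dist mm 332.8 per row dr [-0.25  0.89 -1.44]
[-39.7, 11.0, 5.7]
[-40.1, 9.9, 5.1]
[-40.4, 8.9, 4.5]
[-40.7, 7.9, 3.9]
[-40.9, 6.8, 3.3]
[-41.1, 5.8, 2.7]
[-41.3, 4.7, 2.1]
[-41.4, 3.7, 1.5]
```

Hanging weight is 8.0 N (about 0.8 kg), so this right-hand jar is the loaded one.

>>> drive_tool(slide=[[-39.7, 11, 5.7], [-40, 10, 5], [-40.4, 9, 4.5], [-40.7, 8, 4], [-41, 7, 3.3]], dr=[[-0.2, 0.9, -1.4], [-0.2, 0.9, -1.4], [-0.2, 0.9, -1.4], [-0.2, 0.9, -1.4], [-0.2, 0.9, -1.4]], gripper=[-1, -1, -1, -1, -1])

```text
t: 12.85
eef_pos: [0.5226, -0.0725, 0.3979]
eef_rot: [[-0.053, 0.885, 0.463], [0.999, 0.046, 0.026], [0.002, 0.463, -0.886]]
force: [2.1, 0.5, -7.5]
finger_gap: 0.0315
```

>>> drive_tool(slide=[[-41, 6, 2.7], [-41, 5, 2], [-30, 4, 1.5], [0, 0, 0]], dr=[[-0.2, 0.9, -1.4], [-0.2, 0.9, -1.4], [-0.2, 0.9, -1.4], [0, 0, 0]], gripper=[-1, -1, -1, -1])

```text
t: 13.25
eef_pos: [0.5428, -0.1938, 0.3827]
eef_rot: [[-0.134, 0.882, 0.452], [0.991, 0.111, 0.076], [0.017, 0.458, -0.889]]
force: [-0.0, -0.2, -8.1]
finger_gap: 0.0312
```

```bash
python3 - <<'E'
from h import *
w=snap('top','t2.png')
s=robot.read_state()
p,R=hpose([0.006,0,.075]);print(s['eef_pos'])
plan(p,R,4)
A=cv2.resize(w['pixels'][85:215,320:450],(600,600),interpolation=2)
cv2.imwrite('pics/c3.png',A[:,:,::-1])
E
```

```text
[ 0.54238595 -0.19212203  0.38206663]
dist mm 106.7 per row dr [-0.67 -0.35  0.03]
[-1.5, -21.5, 15.7]
[-1.4, -21.7, 15.5]
[-1.3, -21.9, 15.2]
[-1.3, -22.0, 15.0]
```

View pics/c3.png

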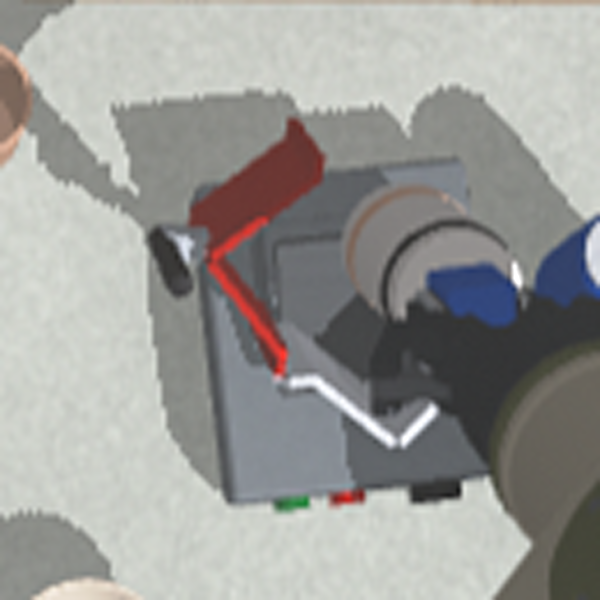

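```bash
python3 - <<'E'
from h import *
p,R=hpose([0.008,0,.1]);plan(p,R,4)
E
```

```text
dist mm 93.4 per row dr [-0.67 -0.35  0.03]
[-1.4, -21.3, 9.5]
[-1.3, -21.4, 9.2]
[-1.3, -21.5, 9.0]
[-1.2, -21.6, 8.7]
```

>>> drive_tool(slide=[[-1.4, -21.3, 9.5], [-1.3, -21.4, 9.2], [-1.3, -21.5, 9], [-1.2, -18, 8.7], [0, 0, 0]], dr=[[-0.7, -0.35, 0], [-0.7, -0.35, 0], [-0.7, -0.35, 0], [-0.7, -0.35, 0], [0, 0, 0]], gripper=[-1, -1, -1, -1, -1])

```text
t: 13.8
eef_pos: [0.4825, -0.1989, 0.2968]
eef_rot: [[-0.122, 0.866, 0.484], [0.992, 0.104, 0.064], [0.005, 0.488, -0.873]]
force: [-0.5, -0.3, -8.3]
finger_gap: 0.0314
```

```bash
python3 - <<'E'
from h import *
np.set_printoptions(precision=4,suppress=True)
w=snap('wrist','w4.png');s=robot.read_state()
p,R=hpose([0.008,0,.1]);plan(p,R,1);print(s['eef_pos'],s['t'])
E
```

```text
dist mm 11.9 per row dr [-0.5  -0.38 -0.07]
[-5.1, 6.0, -9.0]
[ 0.4835 -0.199   0.2986] 13.85
```

View pics/w4.png

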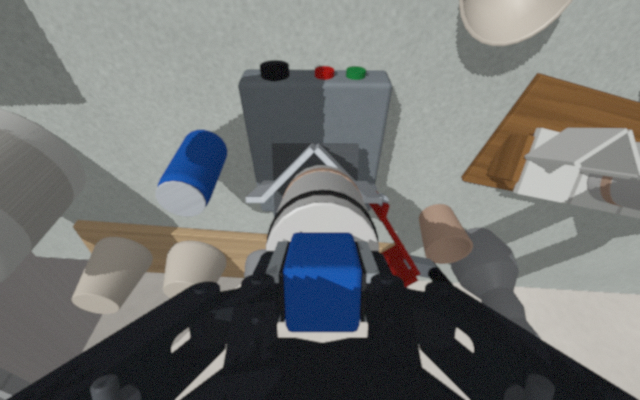

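```bash
python3 - <<'E'
from h import *
np.set_printoptions(precision=1,suppress=True)
w=dict(np.load('/tmp/wrist.npz'));C=cloud(w)
L=(C-HO)@frame(HY)*1000
for v in range(144,160,2): print(v,L[v,316],w['pixels'][v,316])
for u in (262,285,300,330,345,370):
    for v in range(140,206):
        if abs(L[v,u,2]-88)<4: print('rim',u,v,L[v,u]);break
E
```

```text
144 [-49.3   0.3   0.4] [ 99 103 110]
146 [-48.8   0.7  32.1] [124 129 132]
148 [-49.1   1.2  69.9] [149 155 159]
150 [-48.5   1.4  87.2] [183 188 193]
152 [-46.9   1.4  88.7] [184 189 195]
154 [-38.    0.2   1. ] [143 148 154]
156 [-35.7   0.2   0.7] [71 73 76]
158 [-33.2   0.1  -1.7] [53 54 58]
rim 262 196 [ -8.2 -47.1  88.1]
rim 285 172 [-29.2 -26.2  85.2]
rim 300 157 [-42.6 -12.5  88.3]
rim 330 159 [-40.6  13.6  85.6]
rim 370 197 [-7.  49.5 88.1]
```

```bash
python3 - <<'E'
from h import *
p,R=hpose([0.008,0.0008,.08]);plan(p,R,1)
p,R=hpose([0.005,0.0008,.03]);plan(p,R,3)
E
```

```text
dist mm 13.4 per row dr [-0.5  -0.38 -0.07]
[-4.4, 6.2, 11.0]
dist mm 61.3 per row dr [-0.17 -0.13 -0.02]
[-1.6, 1.3, 20.3]
[-1.5, 1.2, 20.4]
[-1.5, 1.1, 20.4]
```

>>> drive_tool(slide=[[-4.4, 6, 2], [0, 0, 0], [0, 0, 15], [0, 0, 15], [0, 0, 0]], dr=[[-0.5, -0.4, 0], [0, 0, 0], [0, 0, 0], [0, 0, 0], [0, 0, 0]], gripper=[-1, -1, -1, -1, -1])

```text
t: 14.35
eef_pos: [0.5102, -0.2006, 0.2794]
eef_rot: [[-0.121, 0.858, 0.5], [0.993, 0.109, 0.054], [-0.008, 0.503, -0.864]]
force: [-0.8, 0.6, -8.3]
finger_gap: 0.0316
```

```bash
python3 - <<'E'
from h import *
p,R=hpose([0.005,0.0008,.015]);plan(p,R,1)
E
```

```text
dist mm 47.4 per row dr [0.36 0.28 0.22]
[0.8, -10.3, 46.3]
```

>>> drive_tool(slide=[[0.8, -8, 15], [0, -2, 15], [0, 0, 10], [0, 0, 0]], dr=[[0.4, 0.3, 0.2], [0, 0, 0], [0, 0, 0], [0, 0, 0]], gripper=[-1, -1, -1, -1])

```text
t: 14.75
eef_pos: [0.5233, -0.1988, 0.24]
eef_rot: [[-0.122, 0.861, 0.494], [0.993, 0.108, 0.058], [-0.003, 0.498, -0.867]]
force: [-0.5, 0.1, -8.6]
finger_gap: 0.0315
```

```bash
python3 - <<'E'
from h import *
p,R=hpose([0.001,0.0008,.002]);plan(p,R,1)
E
```

```text
dist mm 19.5 per row dr [0.02 0.02 0.14]
[0.3, -5.8, 18.6]
```

>>> drive_tool(slide=[[0, -3.5, 6], [0, -1.5, 6], [0, 0, 3], [0, 0, 0]], dr=[[0, 0, 0], [0, 0, 0], [0, 0, 0], [0, 0, 0]], gripper=[-1, -1, -1, -1])

```text
t: 15.15
eef_pos: [0.5271, -0.1993, 0.2249]
eef_rot: [[-0.122, 0.86, 0.496], [0.993, 0.108, 0.056], [-0.005, 0.499, -0.866]]
force: [0.5, -0.9, -7.0]
finger_gap: 0.0314
```

```bash
python3 - <<'E'
from h import *
p,R=hpose([0.000,0.0008,0]);plan(p,R,1);s=robot.read_state();print(s['force'],s['wrist_torque'])
E
```

```text
dist mm 6.3 per row dr [0.12 0.12 0.16]
[1.2, -2.6, 5.6]
[ 0.54875757 -0.91012276 -7.02641129] [-0.21459944  1.04497429 -0.02864942]
```

>>> drive_tool(slide=[[1.2, -2.5, 2.5], [0, 0, 2], [0, 0, 0]], dr=[[0.1, 0.1, 0.2], [0, 0, 0], [0, 0, 0]], gripper=[-1, -1, -1])

```text
t: 15.45
eef_pos: [0.5282, -0.1993, 0.2217]
eef_rot: [[-0.118, 0.859, 0.498], [0.993, 0.105, 0.055], [-0.005, 0.501, -0.866]]
force: [0.1, -0.2, -7.3]
finger_gap: 0.0319
```

```bash
python3 - <<'E'
from h import *
p,R=hpose([0.000,0.0008,0]);plan(p,R,1);s=robot.read_state();print(s['force'],s['wrist_torque'])
E
```

```text
dist mm 3.3 per row dr [ 0.21  0.21 -0.02]
[1.3, -1.9, 2.3]
[ 0.11403806 -0.23256249 -7.25826655] [-0.17664288  0.94417341 -0.12557067]
```

>>> drive_tool(slide=[[1, -1.9, 1], [0, 0, 1], [0, 0, 0]], dr=[[0.2, 0.2, 0], [0, 0, 0], [0, 0, 0]], gripper=[-1, -1, -1])

```text
t: 15.75
eef_pos: [0.5284, -0.1995, 0.2209]
eef_rot: [[-0.119, 0.859, 0.497], [0.993, 0.105, 0.056], [-0.004, 0.5, -0.866]]
force: [1.0, -1.0, -6.9]
finger_gap: 0.0311
```

```bash
python3 - <<'E'
from h import *
p,R=hpose([0.000,0.0008,0]);plan(p,R,1);s=robot.read_state();print(s['force'],s['wrist_torque'])
E
```

```text
dist mm 2.7 per row dr [0.18 0.17 0.01]
[1.5, -1.7, 1.5]
[ 0.99167532 -0.9523156  -6.91806604] [-0.38351182  0.69568403 -0.21257336]
```

>>> drive_tool(slide=[[0, -1, 2], [0, -0.5, 2], [0, 0, 0]], dr=[[0.2, 0.2, 0], [0, 0, 0], [0, 0, 0]], gripper=[-1, -1, -1])

```text
t: 16.05
eef_pos: [0.5299, -0.2005, 0.2207]
eef_rot: [[-0.122, 0.86, 0.496], [0.993, 0.108, 0.057], [-0.005, 0.499, -0.866]]
force: [0.3, 0.1, -6.9]
finger_gap: 0.031
```

```bash
python3 - <<'E'
from h import *
p,R=hpose([0.000,0.000,0]);plan(p,R,1);s=robot.read_state();print(s['force'],s['wrist_torque'])
E
```

```text
dist mm 3.4 per row dr [0.13 0.1  0.15]
[1.9, -2.7, 0.7]
[ 0.25565491  0.06036487 -6.87128834] [-0.10346373  1.10699832  0.00813207]
```

>>> drive_tool(slide=[[2, -3.5, 1.5], [0, -0.5, 0.5]], dr=[[0.1, 0.1, 0.1], [0, 0, 0]], gripper=[-1, -1])

```text
t: 16.25
eef_pos: [0.5281, -0.1999, 0.2191]
eef_rot: [[-0.12, 0.859, 0.498], [0.993, 0.106, 0.056], [-0.005, 0.501, -0.866]]
force: [-2.9, 0.1, -0.0]
finger_gap: 0.0314
```

```bash
python3 - <<'E'
from h import *
p,R=hpose([0.000,0.000,0]);plan(p,R,1)
robot.get_image('wrist');s=robot.read_state();print(s['force'],s['wrist_torque'],s['eef_pos'])
E
```

```text
dist mm 1.2 per row dr [0.21 0.16 0.08]
[1.1, -0.4, 0.1]
[-3.96231861 -1.88721523  1.69707829] [-0.34979229  0.2294261  -0.24306133] [ 0.52804588 -0.19980477  0.21901128]
```

>>> drive_tool(slide=[[0, 0, 0], [0, 0, 0], [0, 0, 0], [0, 0, -30], [0, 0, -35]], dr=[[0, 0, 0], [0, 0, 0], [0, 0, 0], [0, 0, 0], [0, 0, 0]], gripper=[0.3, 0.4, 0.4, 0.4, 0.4])

```text
t: 16.8
eef_pos: [0.4945, -0.2004, 0.2711]
eef_rot: [[-0.123, 0.862, 0.491], [0.992, 0.105, 0.064], [0.004, 0.496, -0.869]]
force: [0.7, -0.6, 0.8]
finger_gap: 0.0599
```

```bash
python3 - <<'E'
from h import *
np.set_printoptions(precision=4,suppress=True)
w=snap('wrist','w5.png');s=robot.read_state();print(s['t'],s['eef_pos'],s['force'],s['q'])
C=cloud(w);R=frame(HY)
hsv=cv2.cvtColor(w['pixels'],cv2.COLOR_RGB2HSV)
P0=C[cv2.inRange(hsv,(105,120,40),(130,255,255))>0]
P=P0[np.linalg.norm(P0-(HO+R@[0,0,.15]),axis=1)<.04]
P=(P-HO)@R;h=np.percentile(P[:,2],80);T=P[abs(P[:,2]-h)<.003]
lo,hi=np.percentile(T,1,axis=0),np.percentile(T,99,axis=0)
print('knob top in holder frame',(lo+hi)/2,hi-lo,len(T))
E
```

```text
16.85 [ 0.4945 -0.2018  0.2776] [ 2.0187 -2.5284  4.2632] [-0.7362 -0.4612  2.0467  0.413   1.224  -2.5073]
knob top in holder frame [-0.0029 -0.0007  0.1492] [0.0303 0.0301 0.0037] 2386
```

View pics/w5.png

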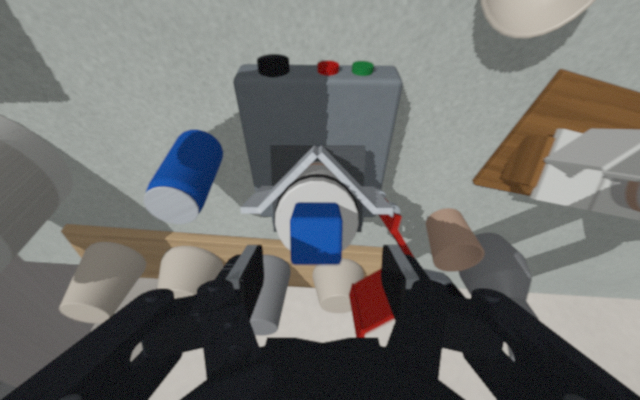

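```bash
python3 - <<'E'
from h import *
np.set_printoptions(precision=1,suppress=True)
for n in('top','scene','wrist'):
    im=dict(np.load('/tmp/%s.npz'%n));L=(cloud(im)-HO)@frame(HY)*1000
    rel=L[...,:2]-[0,64];r=np.linalg.norm(rel,axis=-1)
    m=(L[...,2]>100)&(L[...,2]<139)&(abs(r-98.6)<12)&(L[...,1]>64)
    if m.sum():
        Q=L[m];a=np.degrees(np.arctan2(rel[m][:,1],rel[m][:,0]))
        v,u=np.where(m);print(n,m.sum(),np.median(Q,0),Q.min(0),Q.max(0),'shell deg',np.median(a)+40.5,'px',u.mean(),v.mean())
E
```

```text
top 50 [ 82.  125.2 132.5] [ 72.7 118.1 100.4] [ 85.2 130.5 139. ] shell deg 77.65458974761079 px 357.46 143.72
scene 73 [ 82.8 119.5 119.9] [ 72.8 115.2 100.2] [ 86.8 127.6 136.8] shell deg 74.6379610145026 px 333.32876712328766 222.06849315068493
```

```bash
cat >> h.py <<'E'
def ppose(deg,z):
    a=np.radians(deg-40.5);H=frame(HY)
    return HO+H@np.array([.0986*np.cos(a),.064+.0986*np.sin(a),z]),tool(H)
E
python3 - <<'E'
from h import *
p,R=ppose(78,.18);plan(p,R,4);print(p,(frame(HY).T@(robot.read_state()['eef_pos']-HO)))
E
```

```text
dist mm 147.0 per row dr [-0.01 -0.    0.06]
[30.6, 19.7, 4.6]
[30.7, 19.7, 4.6]
[30.7, 19.7, 4.6]
[30.7, 19.6, 4.6]
[ 0.55648149 -0.07062489  0.30079689] [-0.00023124  0.00115527  0.19850769]
```

>>> drive_tool(slide=[[30.6, 19.7, 3], [30.6, 19.7, 3], [30.6, 19.7, 3], [30.6, 19.7, 3], [0, 0, 0]], dr=[[0, 0, 0.1], [0, 0, 0.1], [0, 0, 0], [0, 0, 0], [0, 0, 0]], gripper=[0.3, 0.2, 0.2, 0.2, 0.2])

```text
t: 17.35
eef_pos: [0.5558, -0.0693, 0.3123]
eef_rot: [[-0.114, 0.857, 0.503], [0.994, 0.099, 0.056], [-0.002, 0.506, -0.863]]
force: [0.1, 1.3, 0.0]
finger_gap: 0.0514
```

```bash
python3 - <<'E'
from h import *
np.set_printoptions(precision=1,suppress=True)
w=snap('wrist','w6.png');L=(cloud(w)-HO)@frame(HY)*1000
print('tcp',(frame(HY).T@(robot.read_state()['eef_pos']-HO))*1000,robot.read_state()['q'])
rel=L[...,:2]-[0,64];r=np.linalg.norm(rel,axis=-1)
m=(L[...,2]>100)&(L[...,2]<145)&(abs(r-98.6)<14)&(L[...,1]>64)
if m.sum():
  Q=L[m];v,u=np.where(m);t=Q[Q[:,2]>Q[:,2].max()-6]
  print(m.sum(),Q.min(0),Q.max(0),'top',t.min(0),t.max(0),u.mean(),v.mean())
p,R=ppose(78,.118);plan(p,R,3)
E
```

```text
tcp [ 82.4 124.  189.9] [-0.4 -0.5  2.   0.3  1.2 -2.1]
590 [ 69.7 115.5 100. ] [ 83.6 129.1 138.1] top [ 69.7 115.6 132.1] [ 83.6 129.1 138.1] 317.8728813559322 215.51694915254237
dist mm 72.0 per row dr [ 0.1  0.1 -0.1]
[0.1, -1.5, 24.0]
[0.1, -1.5, 24.0]
[0.0, -1.4, 24.0]
```

View pics/w6.png

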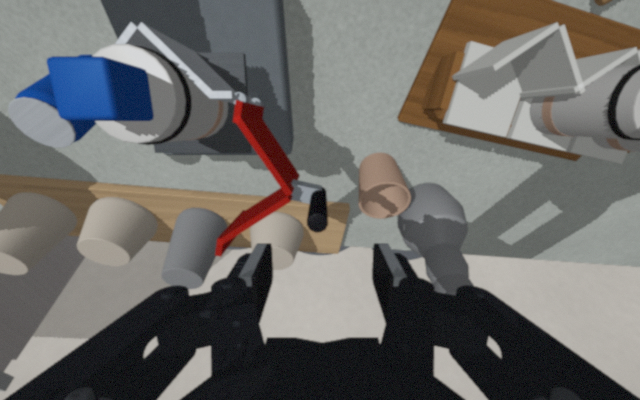

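```bash
python3 - <<'E'
from h import *
w=dict(np.load('/tmp/wrist.npz'));L=(cloud(w)-HO)@frame(HY)*1000
m=cv2.inRange(cv2.cvtColor(w['pixels'],cv2.COLOR_RGB2HSV),(0,170,60),(8,255,255))>0
print(np.nanpercentile(L[m],[1,50,99],axis=0))
E
```

```text
[[  2.10670656  37.73394317  12.51599184]
 [ 52.01939937  72.92354646  79.0900769 ]
 [118.4631783   99.07788394  88.73771811]]
```

>>> drive_tool(slide=[[0.1, -4, 22], [0, 0, 15], [0, 0, 0]], dr=[[0.3, 0.3, -0.3], [0, 0, 0], [0, 0, 0]], gripper=[0.2, 0.2, 0.2])

```text
t: 17.7
eef_pos: [0.5701, -0.0701, 0.2766]
eef_rot: [[-0.122, 0.859, 0.497], [0.993, 0.107, 0.059], [-0.002, 0.5, -0.866]]
force: [0.1, -0.3, -1.0]
finger_gap: 0.0514
```

```bash
python3 - <<'E'
from h import *
p,R=ppose(78,.120);plan(p-frame(HY)@[.0007,.001,0],R,1)
E
```

```text
dist mm 32.3 per row dr [0.   0.04 0.18]
[0.2, -0.3, 32.2]
```

>>> drive_tool(slide=[[0.1, -1, 18], [0.1, -1, 14], [0, 0, 0], [0, 0, 0], [0, 0, 0]], dr=[[0, 0, 0.1], [0, 0, 0], [0, 0, 0], [0, 0, 0], [0, 0, 0]], gripper=[0.2, 0.2, -1, -1, -1])

```text
t: 18.2
eef_pos: [0.5834, -0.0714, 0.2479]
eef_rot: [[-0.117, 0.86, 0.496], [0.993, 0.102, 0.058], [-0.001, 0.499, -0.866]]
force: [4.4, 2.9, -4.8]
finger_gap: 0.0123
```

```bash
cat > st.py <<'E'
from h import *
np.set_printoptions(precision=2,suppress=True)
import sys
s=robot.read_state();l=(frame(HY).T@(s['eef_pos']-HO))*1000
print(s['t'],'local',l,'shell deg',np.degrees(np.arctan2(l[1]-64,l[0]))+40.5,'r',np.hypot(l[0],l[1]-64),'F',s['force'],'gap',s['finger_gap'],'q6',s['q'][5])
for d in map(float,sys.argv[2:]):
    p,R=ppose(d,float(sys.argv[1]));print(d,end=' ');plan(p,R,1)
E
python3 st.py .12 62 45 28 12 0
```

```text
18.2 local [ 74.87 120.01 120.88] shell deg 77.30032791500344 r 93.50691878031763 F [ 4.39  2.92 -4.79] gap 0.012269390250053218 q6 -2.1168862312694974
62.0 dist mm 26.1 per row dr [-0.05  0.12 -0.1 ]
[-19.8, 16.9, 0.9]
45.0 dist mm 53.7 per row dr [-0.05  0.12 -0.1 ]
[-48.2, 23.5, 1.0]
28.0 dist mm 80.3 per row dr [-0.05  0.12 -0.1 ]
[-77.3, 21.5, 1.0]
12.0 dist mm 103.7 per row dr [-0.05  0.12 -0.1 ]
[-103.0, 12.0, 1.1]
0.0 dist mm 120.1 per row dr [-0.05  0.12 -0.1 ]
[-120.0, 0.3, 1.1]
```

>>> drive_tool(slide=[[-14.9, 8.4, 0], [-16.2, 5.8, 0], [0, 0, 0]], dr=[[0, 0, 0], [0, 0, 0], [0, 0, 0]], gripper=[-1, -1, -1])

```text
t: 18.5
eef_pos: [0.6007, -0.0977, 0.2561]
eef_rot: [[-0.12, 0.858, 0.499], [0.993, 0.102, 0.065], [0.005, 0.503, -0.864]]
force: [3.7, -2.4, -7.1]
finger_gap: 0.0123
```

```bash
python3 st.py .12 45 35
```

```text
18.5 local [ 91.12  91.82 120.97] shell deg 57.4762381935965 r 95.26743371772532 F [ 3.69 -2.4  -7.13] gap 0.012341423590253897 q6 -2.1765166618773955
45.0 dist mm 21.3 per row dr [ 0.18 -0.26 -0.1 ]
[-20.1, 7.2, 0.9]
35.0 dist mm 37.9 per row dr [ 0.18 -0.26 -0.1 ]
[-37.3, 7.1, 0.8]
```

>>> drive_tool(slide=[[-17, 3, 0], [-17.2, 0.6, 0], [-17, -2.4, 0], [-16.3, -5.3, 0], [0, 0, 0]], dr=[[0.2, -0.2, -0.1], [0, 0, 0], [0, 0, 0], [0, 0, 0], [0, 0, 0]], gripper=[-1, -1, -1, -1, -1])

```text
t: 19.0
eef_pos: [0.6088, -0.1629, 0.2567]
eef_rot: [[-0.124, 0.856, 0.503], [0.992, 0.104, 0.068], [0.006, 0.507, -0.862]]
force: [4.7, -1.8, -6.6]
finger_gap: 0.0124
```

```bash
python3 st.py .12 10 0
```

```text
19.0 local [ 91.58  26.16 121.36] shell deg 18.051386475862426 r 99.08903811293985 F [ 4.74 -1.81 -6.58] gap 0.012375369582804961 q6 -2.323579883074961
10.0 dist mm 14.0 per row dr [ 0.47 -0.41  0.03]
[-12.2, -6.6, 1.2]
0.0 dist mm 31.0 per row dr [ 0.47 -0.41  0.03]
[-26.2, -16.6, 1.0]
```

>>> drive_tool(slide=[[-12.2, -8, 0], [-14, -11, 0], [0, -2, 0]], dr=[[0.4, -0.4, 0], [0, 0, 0], [0, 0, 0]], gripper=[-1, -1, -1])

```text
t: 19.3
eef_pos: [0.5962, -0.1915, 0.2482]
eef_rot: [[-0.118, 0.856, 0.503], [0.993, 0.103, 0.057], [-0.003, 0.507, -0.862]]
force: [15.1, -9.7, -13.9]
finger_gap: 0.0121
```

```bash
python3 st.py .12 0 -5
```

```text
19.3 local [ 73.6   -0.74 121.94] shell deg -0.8378540469297278 r 98.02024008867355 F [ 15.06  -9.68 -13.89] gap 0.01209866479986162 q6 -2.3894528236926913
0.0 dist mm 2.5 per row dr [0.44 0.18 0.02]
[0.7, 1.4, 1.9]
-5.0 dist mm 7.4 per row dr [0.44 0.18 0.02]
[-5.6, -4.5, 1.9]
```

>>> drive_tool(slide=[[-2.5, -3, 1.5], [-1, -2, 0]], dr=[[0, 0, 0], [0, 0, 0]], gripper=[-1, -1])

```text
t: 19.5
eef_pos: [0.5956, -0.1925, 0.2479]
eef_rot: [[-0.12, 0.852, 0.509], [0.993, 0.103, 0.061], [-0.001, 0.513, -0.858]]
force: [24.7, 3.2, -14.8]
finger_gap: 0.012
```

```bash
python3 st.py .12 0; python3 - <<'E'
from h import *
w=snap('top');s=snap('scene')
a=cv2.resize(w['pixels'][95:205,340:450],(400,400),interpolation=2)
b=cv2.resize(s['pixels'][220:320,260:360],(400,400),interpolation=2)
cv2.imwrite('pics/c4.png',np.hstack([a,b])[:,:,::-1])
E
```

```text
19.5 local [ 72.82  -1.7  122.03] shell deg -1.5593839901572863 r 98.08075826532375 F [ 24.69   3.19 -14.85] gap 0.011973927652139237 q6 -2.402427379481704
0.0 dist mm 3.4 per row dr [0.86 0.03 0.03]
[1.7, 2.1, 2.1]
```

View pics/c4.png

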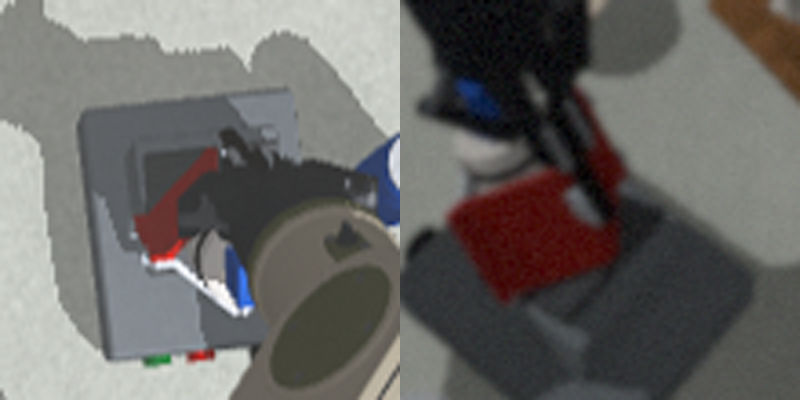

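>>> drive_tool(slide=[[0, 0, 0], [0, 0, 0], [0, 0, 0], [0, 0, 0], [0, 0, 0]], dr=[[0, 0, 0], [0, 0, 0], [0, 0, 0], [0, 0, 0], [0, 0, 0]], gripper=[-1, -0.5, -0.2, -0.1, -0.1])

```text
t: 20.1
eef_pos: [0.5967, -0.191, 0.2508]
eef_rot: [[-0.121, 0.85, 0.512], [0.993, 0.106, 0.059], [-0.004, 0.515, -0.857]]
force: [-0.6, 0.2, -0.3]
finger_gap: 0.0384
```

>>> drive_tool(slide=[[0, 0, -25], [0, 0, -30], [0, 0, -40], [0, 0, -40], [0, 0, 0]], dr=[[0, 0, 0], [0, 0, 0], [0, 0, 0], [0, 0, 0], [0, 0, 0]], gripper=[-0.1, -0.1, -0.1, -0.1, -0.1])

```text
t: 20.6
eef_pos: [0.5244, -0.198, 0.37]
eef_rot: [[-0.122, 0.852, 0.51], [0.993, 0.106, 0.06], [-0.003, 0.513, -0.858]]
force: [0.3, -0.4, 1.2]
finger_gap: 0.0383
```

```bash
python3 - <<'E'
from h import *
np.set_printoptions(precision=1,suppress=True)
s=robot.read_state();print(s['t'],s['eef_pos'],s['force'],s['q'])
w=snap('wrist','w7.png');L=(cloud(w)-HO)@frame(HY)*1000
hsv=cv2.cvtColor(w['pixels'],cv2.COLOR_RGB2HSV)
P=L[cv2.inRange(hsv,(105,120,40),(130,255,255))>0];P=P[np.linalg.norm(P-[0,0,150],axis=1)<45]
h=np.percentile(P[:,2],80);T=P[abs(P[:,2]-h)<3];print('knob',(np.percentile(T,1,axis=0)+np.percentile(T,99,axis=0))/2)
Q=L[(abs(L[...,2]-130)<9)&(abs(L[...,0]-75)<20)&(abs(L[...,1])<30)]
print('pin',len(Q),Q.min(0),Q.max(0),np.median(Q,0))
E
```

```text
20.6 [ 0.5 -0.2  0.4] [ 0.3 -0.4  1.2] [-0.7 -0.4  1.9  0.4  1.3 -2.4]
knob [ -2.1  -0.8 149.6]
pin 235 [ 65.7  -7.6 121.1] [ 79.3   5.9 138.2] [ 71.1  -0.5 136.2]
```

View pics/w7.png

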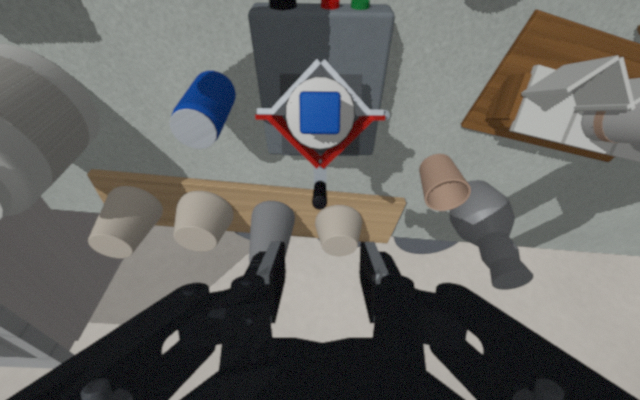

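```bash
python3 -c "
from h import *
print(robot.hand_in())"
```

```text
the job is handed in; nothing more can be done
None
```

I found the heavy jar, seated it in the tumbler holder and closed the red half over it. The job was handed in at about 20.7 s; no verdict was reported.

- **Weighing:** the left jar hung at about 3.6 N, the middle at about 3.2 N and the right at about 8.0 N. The right-hand jar, about 0.8 kg, is the loaded one.
- **Empty jars:** both went back into their own pockets. The wrist camera showed the left and middle knobs within about 1 mm of where they started. I took no further picture of the rack after carrying the third jar out.
- **Loaded jar:** I lowered it until the floor carried its weight, then let go. After closing, its knob read (-2, -1, 149.6) mm in the holder's frame, where (0, 0, 150) is ideal.
- **Red half:** I drew it shut by its pin until it met the stop, at about 25 N. After release the pin stood at (72.5, -0.9) mm; relative to the knob that is (74.6, 0) mm, against the nominal 75, 0. The edges meet in the last wrist picture.

**Disagreements:** the wrist camera reads about 2–3 mm lower in the holder's x than my fit from the top camera, and this shift shows on both the knob and the pin. The force readings were unreliable while a jar still touched its V, so the weights above were taken clear of it.

I saw no bystander disturbed in the pictures, though I did not measure their positions.

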